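# Put mixed-up repair parts back with their own kind

## Robot

A 7-joint arm with a two-finger parallel gripper is mounted at the origin on the work surface. World frame = base frame: x ahead of the robot, y to its left, z up, the work surface at z = 0. Lengths are in m, angles in rad, forces in N, time in s.
With the tool pointing down it reaches from about 0.425 to 1.025 m from the base axis. Payload 9.4 kg.
Tool frame: the origin (TCP) lies between the finger pads; the fingertips stand 25 mm ahead of it and the grasp point (between the pads) lies 6 mm ahead of it (env.tip_extent is the distance from the TCP to the fingertips, in m); z points along the fingers, y is the line along which they close (so a half turn about z gives the same grasp; the last joint's range is limited). The gripper opens to 85 mm and grips with 20 to 120 N. Pads are 22 mm wide; open, the fingers measure 114 mm over their backs; the gripper's body (76 mm by 85 mm) begins 54 mm behind the grasp point. The pads swing forward as they close: fully open they stand 13 mm farther back than shut.
Start: joints at [1.142, 0.599, -0.003, 1.599, 0.002, 0.943, -0.08], TCP at [0.25, -0.681, 0.256] pointing down, gripper open.
Joint ranges: [-2.57, 2.57], [-0.35, 1.97], [-1.29, 1.29], [0.11, 2.56], [-1.05, 4.19], [0.11, 1.86], [-2.63, 2.63]. Speed limits (rad/s): [2.22, 2.22, 3.01, 3.01, 3.14, 3.14, 3.14].

## Interface

Orientations are given as a unit quaternion [w, x, y, z].
In Python, from workcell import env, optics, close_job, find_in, masks_of, landmark_of gives the robot as it stands.
- The arm moves only by the shell command python3 -m crank 'ROWS'. ROWS is text: rows parted by semicolons, each of 7 numbers parted by spaces: the shift along the tool's x, y, z in cm, then the turn, a rotation vector about the tool's x, y, z in rad, then the finger opening in cm, from 0 to 8.54. A call has 1 to 20 rows; each row shifts and turns the commanded pose from where the row before left it, along the tool's axes as they then stand; what a row does not reach is not made up. A row lasts 1/12 s, in which the tool goes at most 41.7 mm and 7.16 degrees, less where a joint would pass 70% of its speed; a pose out of reach is approached as far as the arm can. A call with a gripper value outside its range is refused whole. The fingers move at their own pace and stop on an object; the grip force is fixed at half the most. Time passes only in rows, so rows that do not move let the fingers close. It gives the time, the measured TCP pose, the force, the opening and the grip force at its end, in the units of the state.
- env.read_state(): the state, without advancing time (a new reading comes with each control period).
- optics.get_image(name): name is "scene" or "top" or "wrist"; returns a dict with "pixels" (384x512x3 uint8, red, green, blue), "vfov" (degrees; the focal length in pixels is half the picture's height over the tangent of half this angle, whatever the lens; pixels are square), "cx", "cy" (the principal point, pixels), "D" ([k1, k2, p1, p2, k3] as OpenCV has them; the pictures are not rectified), "view" (4x4, takes a point from world to camera coordinates); the wrist camera has in their place "hand_eye" (4x4, takes a point from camera to tool coordinates, whose origin is the TCP and whose axes are the flange's). Camera axes: x right, y down, z forward; pixel columns grow to the right and rows downward; lengths in m; the calibration is good to about 2 mm. A picture is of the moment at which its call begins: read the wrist's pose just before it. There is no depth.
- close_job(): hands the job in; it is judged then, once.
Trained networks look in a picture, given as the dict that the camera call returned (one of the last four; its "shot" number tells which), for a name from the list of things; names that differ only in an ending like _2 or _b are one class to them, and where a whole thing is asked for, a point or a joint stands for the part that bears it (a point fixed in the world has none). Each returns a list of dicts, best first, with "p" (0 to 1); they miss things now and then, are a little off and sometimes report something else, mostly with a low value. They report only what shows in the picture. A call takes as long as a camera call. They do not tell look-alikes from the thing itself.
- find_in(picture, query): "extent" ([centre column, centre row, width, height] in pixels, round what is visible of it).
- masks_of(picture, query): "mask" (384x512 bool, what is visible of it) and "extent" ([centre column, centre row, width, height] in pixels, round what is visible of it).
- landmark_of(picture, query): "pixel" ([column, row] in pixels: a listed point, or the origin of a listed thing).
The state is a dict: "time": time; "q": joint angles; "qd": joint speeds; "joint_efforts": joint torques, N m; "tool_pos": TCP position; "eef_rot": TCP orientation; "wrist_force": force on the tool from outside, world axes, zero at the start; "ft_torque": the same for the moment, N m; "width": finger opening in m; "grasp_force": force on a finger pad.
Only numpy, scipy, OpenCV 4.12 (cv2) and the standard library are available. Lean on these libraries where they do the work, as an engineer would, in place of code of your own. Each camera call takes 0.05 s, during which the arm holds its last target. There are 200 camera calls.

## Task

The three parts standing in the front compartments of the blue trays have been mixed up. Move each one to the front compartment of the tray whose back compartment holds two more of its own kind, so that it stands upright on the tray floor in about the middle of that compartment; the fourth tray, with nothing in its back, is free for setting a part down on the way. Leave the small bottle, the solder spool and the round tin between the trays where they stand.

Things in the scene. Friction and masses are not known exactly. Their poses are not given: they have to be found in the camera images.
- capacitor: loose electrolytic can capacitor, upright black cylinder with a bright metal disc on top, diameter 35 mm, height 55 mm, about 80 g; can be gripped in any direction across it; origin at the centre of its underside, z up.
- transformer: loose small mains transformer, about 280 g: dark steel core 20 (x) by 42 (y) by 42 (height) mm, with a yellow and copper coil 36 (x) by 28 (y) mm in its middle third bulging out of both x faces; grip it across y, 42 mm; origin at the centre of its underside, z up.
- heatsink: loose finned aluminium heat sink, 30 (x) by 42 (y) by 40 (height) mm, about 100 g, upright plate at -x with six upright fins to +x; grip it across y, 42 mm; origin at the centre of its underside, z up.
- cap_tray: the capacitors' tray: fixed blue tray, 127 (x) by 98 (y) mm, floor 3 mm thick. Origin: on the bench under the centre of its front compartment (robot's side, -x), inside x -35..35, y -46..46 mm. Walls 3 mm thick, 14 mm high (rear wall 26). Back compartment (+x): x 38..86 mm, holding two fixed capacitors centred at x 62, y +-22.5 mm, tops 58 mm above the bench.
- transformer_tray: the transformers' tray: fixed blue tray, 127 (x) by 98 (y) mm, floor 3 mm thick. Origin: on the bench under the centre of its front compartment (robot's side, -x), inside x -35..35, y -46..46 mm. Walls 3 mm thick, 14 mm high (rear wall 26). Back compartment (+x): x 38..86 mm, holding two fixed transformers centred at x 62, y +-22.5 mm, tops 46 mm above the bench.
- heatsink_tray: the heat sinks' tray: fixed blue tray, 127 (x) by 98 (y) mm, floor 3 mm thick. Origin: on the bench under the centre of its front compartment (robot's side, -x), inside x -35..35, y -46..46 mm. Walls 3 mm thick, 14 mm high (rear wall 26). Back compartment (+x): x 38..86 mm, holding two fixed heat sinks centred at x 62, y +-22.5 mm, tops 43 mm above the bench.
- spare_tray: the free tray: fixed blue tray, 127 (x) by 98 (y) mm, floor 3 mm thick. Origin: on the bench under the centre of its front compartment (robot's side, -x), inside x -35..35, y -46..46 mm. Walls 3 mm thick, 14 mm high (rear wall 26). Back compartment (+x): x 38..86 mm, empty, like the front one at the start.
- flux_bottle: bystander to be left alone: loose small white bottle with black cap, diameter 30 mm, height 60 mm; origin at the centre of its underside, z up.
- solder_spool: bystander to be left alone: loose grey solder spool standing on end, diameter 38 mm, height 32 mm; origin at the centre of its underside, z up.
- tip_tin: bystander to be left alone: loose round metal tin with brass lid, diameter 36 mm, height 25 mm; origin at the centre of its underside, z up.
Mind the look-alikes: they are no part of the job. Leave any purple look-alike of the capacitor alone. What is shaped like the heatsink but pink is not meant.

How it is judged:
At the end, for the whole second after the job is handed in: Capacitor, transformer and heat sink each stand at rest, released and upright (within 0.12 rad), on the floor of the front compartment of their own tray (underside less than 7 mm above the bench) within 18 mm of the compartment's centre (horizontal distance between capacitor and cap_tray below 0.018 m and z of capacitor in the frame of cap_tray below 0.007 m and angle between each of capacitor, transformer, heatsink's own z axis and vertical below 0.12 rad and linear speed of each of capacitor, transformer, heatsink below 0.02 m/s and horizontal distance between transformer and transformer_tray below 0.018 m and z of transformer in the frame of transformer_tray below 0.007 m and horizontal distance between heatsink and heatsink_tray below 0.018 m and z of heatsink in the frame of heatsink_tray below 0.007 m); the robot touches nothing.
It fails at once if the small bottle is moved more than 30 mm or tipped over (distance of flux_bottle from where it was at the start of the episode above 0.03 m or angle between flux_bottle's own z axis and vertical above 0.5 rad).
It fails at once if the solder spool is moved more than 30 mm or tipped over (distance of solder_spool from where it was at the start of the episode above 0.03 m or angle between solder_spool's own z axis and vertical above 0.5 rad).
It fails at once if the round tin is moved more than 30 mm or tipped over (distance of tip_tin from where it was at the start of the episode above 0.03 m or angle between tip_tin's own z axis and vertical above 0.5 rad).
It also fails if it takes over 112 s, if anything falls off the work surface, if the arm or the gripper's body presses on something with over 40 N, if the wrist force passes 120 N, or if a joint passes its speed limit or range.

## Working session

There is one attempt and no reset: what is moved stays moved. The work goes in short steps, Python scripts to look and compute and a shell command to move; the robot and the scene stay as the last step left them, time stands still between calls to the robot, and variables do not carry over. Pictures are saved under pics/ and viewed, at most 14 in all, crops included, and the job is handed in when it is done.

```bash
mkdir -p pics; ls; python3 - <<'E'
from workcell import env, optics, find_in
import cv2
s=env.read_state(); print(s['time'],s['tool_pos'],s['eef_rot'],s['width'],env.tip_extent)
for n in ('scene','top'):
    p=optics.get_image(n); cv2.imwrite(f'pics/{n}0.png',cv2.resize(p['pixels'][:,:,::-1],(800,600)))
    print(n,p['vfov'],p['cx'],p['cy'],p['D']); print(p['view'])
E
```

```text
pics
0.0 [ 0.24966751 -0.68021346  0.25540588] [-7.38995101e-04  9.84563351e-01  1.75026897e-01 -2.15238338e-04] 0.08530131157193134 0.025
scene 49.71311934086654 256.4266620076605 191.97113342266752 [-0.06766789  0.          0.          0.          0.        ]
[[ 0.36658563  0.93031694 -0.01119722 -0.20435277]
 [ 0.55138022 -0.22693036 -0.80279665 -0.23455275]
 [-0.74939631  0.28811979 -0.59614776  1.37705064]
 [ 0.          0.          0.          1.        ]]
top 47.40489944812138 265.82869658599907 187.72695315039212 [-0.12721694  0.          0.          0.          0.        ]
[[ 0.026322   -0.99959833 -0.01050365 -0.00751761]
 [-0.99700669 -0.02548675 -0.07299375  0.50610783]
 [ 0.07269673  0.01239355 -0.99727709  1.10579291]
 [ 0.          0.          0.          1.        ]]
```

View pics/top0.png

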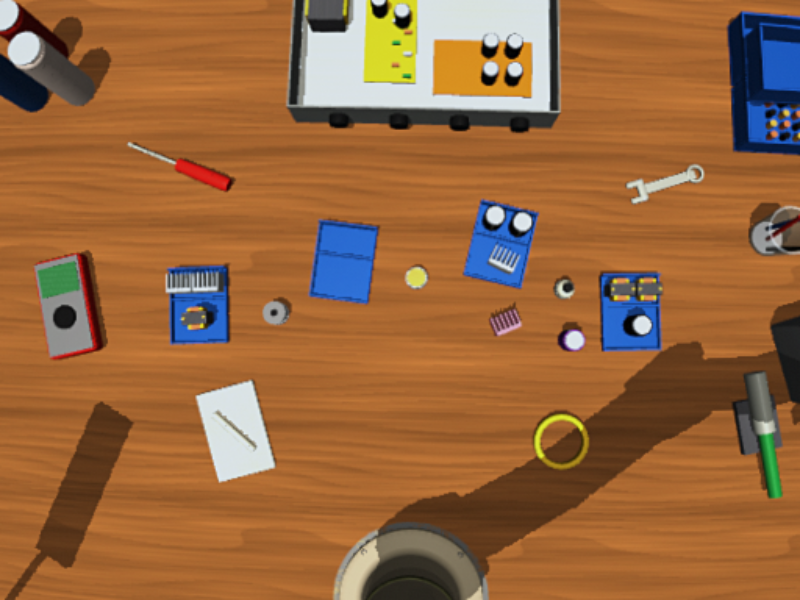

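View pics/scene0.png

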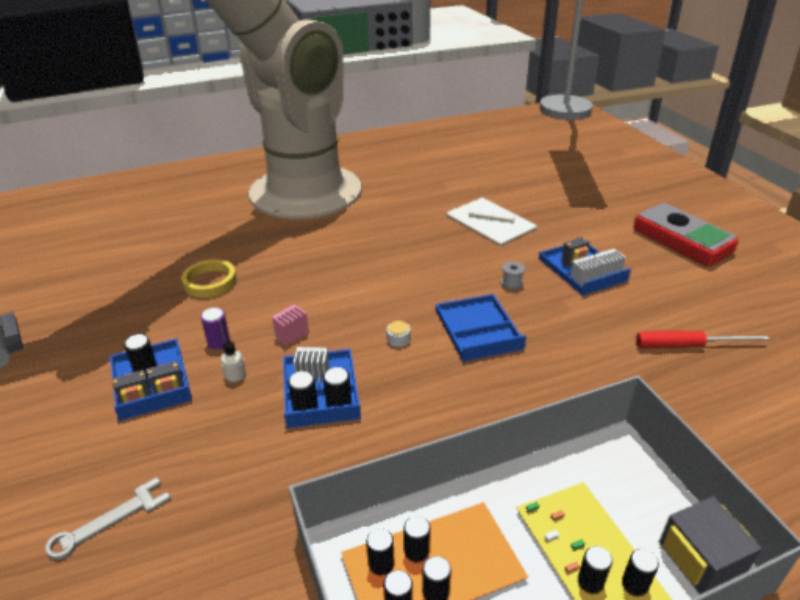

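The top view shows, from left to right:
- **Heatsink tray:** at (198,305), holding the transformer.
- **Spare tray:** at (344,262), empty.
- **Capacitor tray:** at (502,245), holding the heat sink.
- **Transformer tray:** at (631,310), holding the capacitor at (640,325).

The look-alikes are purple at (572,339) and pink at (506,320). The spool is at (276,312), the tin at (416,277) and the bottle at (565,288). The scene view agrees.

```bash
cat > h.py <<'E'
import numpy as np, cv2
from scipy.spatial.transform import Rotation as R
from workcell import env, optics, find_in, masks_of, landmark_of
def rot(s): return R.from_quat(np.roll(s['eef_rot'],-1))
def shot(name):
    s=env.read_state(); p=optics.get_image(name)
    if 'view' not in p:
        T=np.eye(4); T[:3,:3]=rot(s).as_matrix(); T[:3,3]=s['tool_pos']
        p['V']=np.linalg.inv(T@p['hand_eye'])
    else: p['V']=np.array(p['view'])
    f=192/np.tan(np.radians(p['vfov'])/2)
    p['K']=np.array([[f,0,p['cx']],[0,f,p['cy']],[0,0,1]])
    return p
def ray(p,px):
    u=cv2.undistortPoints(np.array([[px]],float),p['K'],np.array(p['D'],float))[0,0]
    Rt=p['V'][:3,:3]; return -Rt.T@p['V'][:3,3], Rt.T@np.array([u[0],u[1],1])
def at_z(p,px,z):
    c,d=ray(p,px); return c+d*(z-c[2])/d[2]
def tri(obs):
    A=np.zeros((3,3));b=np.zeros(3)
    L=[ray(p,x) for p,x in obs]
    for c,d in L:
        d=d/np.linalg.norm(d);P=np.eye(3)-np.outer(d,d);A+=P;b+=P@c
    X=np.linalg.solve(A,b)
    e=max(np.linalg.norm(np.cross(X-c,d/np.linalg.norm(d))) for c,d in L)
    return X,e
def proj(p,X):
    r=cv2.projectPoints(np.array(X,float).reshape(-1,3),cv2.Rodrigues(p['V'][:3,:3])[0],p['V'][:3,3],p['K'],np.array(p['D'],float))[0]
    return r[:,0]
def go(x,y,z,yaw,start=None):
    """yaw = world angle of tool y axis (mod pi). prints tool-axis shift cm (before turn) and turn about z"""
    s=env.read_state(); M=rot(s).as_matrix()
    d=M.T@(np.array([x,y,z])-s['tool_pos'])*100
    cur=np.arctan2(M[1,1],M[0,1]); dt=(yaw-cur+np.pi/2)%np.pi-np.pi/2
    print('shift cm',d.round(2),'turn about tool z',round(-dt,3),'q7',s['q'][6].round(2),'tilt',np.degrees(np.arccos(-M[2,2])).round(2))
E
python3 - <<'E'
from h import *
np.set_printoptions(precision=4,suppress=True)
T=shot('top');S=shot('scene')
for n in 'capacitor transformer heatsink cap_tray transformer_tray heatsink_tray spare_tray flux_bottle solder_spool tip_tin'.split():
    a=[(r['p'],np.round(r['pixel'],1)) for r in landmark_of(T,n)[:6]]
    b=[(r['p'],np.round(r['pixel'],1)) for r in landmark_of(S,n)[:6]]
    print(n)
    for p,x in a: print('  T',round(p,2),x,at_z(T,x,0.003)[:2])
    for p,x in b: print('  S',round(p,2),x,at_z(S,x,0.003)[:2])
E
```

```text
capacitor
  T 0.61 [364.2 215.8] [ 0.4405 -0.2524]
  T 0.57 [403.5 210.5] [ 0.4566 -0.3567]
  S 0.92 [ 93.6 239.7] [ 0.4755 -0.3588]
  S 0.53 [138.9 219.1] [ 0.4419 -0.2523]
transformer
  T 0.68 [130.  202.6] [0.4587 0.3635]
  S 0.53 [365.5 165.7] [0.449  0.3682]
heatsink
  T 0.59 [318.9 168.7] [ 0.5607 -0.1317]
  T 0.48 [324.2 204.4] [ 0.4677 -0.1472]
  S 0.86 [198.  236.5] [ 0.5528 -0.138 ]
  S 0.82 [186.4 214.7] [ 0.4685 -0.1438]
  S 0.19 [326.4 180.6] [0.471  0.2322]
cap_tray
  T 0.92 [315.1 162.6] [ 0.5765 -0.1215]
  S 0.76 [205.4 239.9] [ 0.5697 -0.1257]
transformer_tray
  T 0.89 [404.4 206.3] [ 0.4677 -0.359 ]
  S 0.81 [ 95.9 235.5] [ 0.463  -0.3529]
heatsink_tray
  T 0.57 [129.8 202.3] [0.4595 0.3641]
  S 0.65 [365.4 168.7] [0.4618 0.3595]
spare_tray
  T 0.61 [217.9 175.3] [0.5367 0.1321]
  S 0.84 [302.7 207.1] [0.5472 0.1243]
flux_bottle
  T 0.72 [359.8 184.2] [ 0.5228 -0.2398]
  S 0.6 [148.8 239.3] [ 0.5206 -0.2424]
  S 0.19 [ 92.8 239.5] [ 0.4742 -0.3605]
solder_spool
  T 0.61 [178.3 199.7] [0.47   0.2343]
  S 0.77 [327.2 181.4] [0.475  0.2323]
tip_tin
  T 0.75 [402.9 207.7] [ 0.4639 -0.355 ]
  T 0.47 [267.6 175.7] [0.5389 0.002 ]
  T 0.39 [359.3 183.3] [ 0.5251 -0.2385]
  S 0.69 [256.8 218. ] [0.543  0.0067]
```

```bash
python3 - <<'E'
from h import *
go(0.44,-0.36,0.30,np.pi/2)
p=shot('wrist');print(p['vfov'],p['hand_eye'].round(3))
E
```

```text
shift cm [ 28.9  -23.54  -4.37] turn about tool z 0.352 q7 -0.08 tilt 0.0
62.260274217671714 [[-0.001 -0.945 -0.328  0.084]
 [ 1.    -0.    -0.001  0.   ]
 [ 0.    -0.328  0.945 -0.118]
 [ 0.     0.     0.     1.   ]]
```

```bash
python3 -m crank '3.03 -1.73 -.37 0 0 0 8.5;3.03 -1.73 -.37 0 0 0 8.5;3.03 -1.73 -.37 0 0 0 8.5;3.03 -1.73 -.37 0 0 0 8.5;3.03 -1.73 -.37 0 0 0 8.5;3.03 -1.73 -.37 0 0 0 8.5;3.03 -1.73 -.37 0 0 0 8.5;3.03 -1.73 -.37 0 0 0 8.5;3.03 -1.73 -.37 0 0 0 8.5;3.03 -1.73 -.37 0 0 0 8.5;3.03 -1.73 -.37 0 0 0 8.5;3.03 -1.73 -.37 0 0 0 8.5;0 0 0 0 0 .117 8.5;0 0 0 0 0 .117 8.5;0 0 0 0 0 .118 8.5;0 0 0 0 0 0 8.5;0 0 0 0 0 0 8.5'
python3 - <<'E'
from h import *
go(0.60,-0.14,0.30,np.pi/2)
p=shot('wrist');cv2.imwrite('pics/w1.png',cv2.resize(p['pixels'][:,:,::-1],(800,600)))
E
```

```text
time: 2.67
tool_pos: [0.5197, -0.3602, 0.3007]
eef_rot: [0.0, 1.0, 0.002, -0.0]
wrist_force: [0.2, 0.2, -0.0]
width: 0.0846
grasp_force: 0.0
shift cm [  8.11 -21.99   0.06] turn about tool z 0.004 q7 -1.02 tilt 0.02
```

View pics/w1.png

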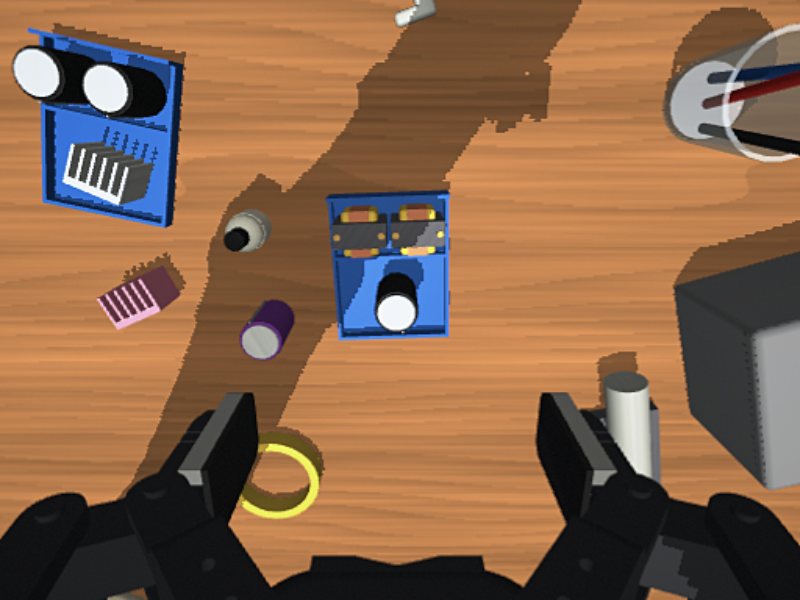

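The wrist view shows the transformer tray at (390,265) with the capacitor at (397,305). The cap tray is upper left, with the heat sink at (108,170). Next I'll view the cap tray.

```bash
python3 -m crank '1.35 -3.66 0 0 0 0 8.5;1.35 -3.66 0 0 0 0 8.5;1.35 -3.66 0 0 0 0 8.5;1.35 -3.66 0 0 0 0 8.5;1.35 -3.66 0 0 0 0 8.5;1.35 -3.66 0 0 0 0 8.5;0 0 0 0 0 0 8.5;0 0 0 0 0 0 8.5'
cat > fit.py <<'E'
from h import *
from scipy.optimize import minimize
def box(x0,x1,y0,y1,z0,z1): return [(x,y,z) for x in(x0,x1) for y in(y0,y1) for z in(z0,z1)]
TRAY=[box(-.038,.089,-.049,.049,0,.014)+box(.086,.089,-.049,.049,0,.026)]
a=np.linspace(0,2*np.pi,24,endpoint=False)
CAP=[[(.0175*np.cos(t),.0175*np.sin(t),z) for t in a for z in(0,.055)]]
HS=[box(-.015,.015,-.021,.021,0,.04)]
TR=[box(-.01,.01,-.021,.021,0,.042), box(-.018,.018,-.014,.014,.014,.028)]
def render(p,model,v,z0):
    M=np.zeros((1536,2048),np.uint8); c,s=np.cos(v[2]),np.sin(v[2])
    for part in model:
        X=np.array(part)@np.array([[c,s,0],[-s,c,0],[0,0,1]])+[v[0],v[1],z0]
        h=cv2.convexHull((proj(p,X)*4+1.5).astype(np.int32)); cv2.fillConvexPoly(M,h,1)
    return cv2.resize(M.astype(np.float32),(512,384),interpolation=cv2.INTER_AREA)
def fit(p,mask,model,v0,z0,hull=False):
    m=mask.astype(np.uint8)
    if hull:
        pts=np.argwhere(m)[:,::-1].astype(np.int32); m=np.zeros_like(m); cv2.fillConvexPoly(m,cv2.convexHull(pts),1)
    m=m.astype(np.float32)
    def cost(v):
        r=render(p,model,v,z0); return 1-np.minimum(r,m).sum()/np.maximum(r,m).sum()
    best=None
    for dy in ([0] if model is CAP else [-.4,0,.4]):
        v=np.array(v0,float)+[0,0,dy]
        r=minimize(cost,v,method='Nelder-Mead',options=dict(initial_simplex=[v,v+[.008,0,0],v+[0,.008,0],v+[0,0,.2]],xatol=2e-4,fatol=1e-4))
        if best is None or r.fun<best.fun: best=r
    return best.x, 1-best.fun
def blue_near(p,v0,rad=.085):
    hsv=cv2.cvtColor(p['pixels'],cv2.COLOR_RGB2HSV)
    b=cv2.inRange(hsv,(105,130,40),(125,255,255))
    c,s=np.cos(v0[2]),np.sin(v0[2]); ctr=[v0[0]+.025*c,v0[1]+.025*s,0]
    q=proj(p,[ctr])[0]; n,l,st,_=cv2.connectedComponentsWithStats(cv2.dilate(b,np.ones((3,3))))
    ang=np.linspace(0,6.28,30); circ=proj(p,[[ctr[0]+rad*np.cos(t),ctr[1]+rad*np.sin(t),0] for t in ang])
    W=np.zeros_like(b); cv2.fillConvexPoly(W,cv2.convexHull(circ.astype(np.int32)),255)
    b=b&W; b=cv2.morphologyEx(b,cv2.MORPH_OPEN,np.ones((2,2),np.uint8)); return b>0
def objfit(p,name,model,v0,z0=.003):
    best=None
    for r in masks_of(p,name):
        e=np.array(r['extent'][:2]); d=np.linalg.norm(e-proj(p,[[v0[0],v0[1],z0+.025]])[0])
        if best is None or d<best[0]: best=(d,r)
    if best is None: return None
    x,i=fit(p,best[1]['mask'],model,v0,z0); return x.round(4),round(i,3),'p',round(best[1]['p'],2),'d',round(best[0],1)
E
python3 - <<'E'
from fit import *
go(0.53,0.13,0.30,np.pi/2)
T=shot('top');p=shot('wrist')
cv2.imwrite('pics/w2.png',cv2.resize(p['pixels'][:,:,::-1],(800,600)))
for nm,q in (('T',T),('W',p)):
    v=[.573,-.123,-.2]; print(nm,'captray',fit(q,blue_near(q,v),TRAY,v,0,True))
    v=[.465,-.356,0]; print(nm,'trtray',fit(q,blue_near(q,v),TRAY,v,0,True))
    print(nm,'hs',objfit(q,'heatsink',HS,[.557,-.135,-.3])); print(nm,'cap',objfit(q,'capacitor',CAP,[.46,-.357,0]))
E
```

```text
time: 3.38
tool_pos: [0.6015, -0.138, 0.3006]
eef_rot: [-0.0, 1.0, 0.004, 0.0]
wrist_force: [-1.1, -1.5, -0.8]
width: 0.0848
grasp_force: 0.0
shift cm [ -6.94 -26.85   0.08] turn about tool z 0.008 q7 -1.41 tilt 0.06
T captray (array([ 0.56470001, -0.12981672, -0.19441109]), np.float64(0.8765456080436707))Traceback (most recent call last):
  File "<stdin>", line 7, in <module>
  File "fit.py", line 18, in fit
    pts=np.argwhere(m)[:,::-1].astype(np.int32); m=np.zeros_like(m); cv2.fillConvexPoly(m,cv2.convexHull(pts),1)
                                                                     ~~~~~~~~~~~~~~~~~~^^^^^^^^^^^^^^^^^^^^^^^^^
cv2.error: OpenCV(4.12.0) /io/opencv/modules/imgproc/src/drawing.cpp:2404: error: (-215:Assertion failed) points.checkVector(2, CV_32S) >= 0 in function 'fillConvexPoly'
```

View pics/w2.png

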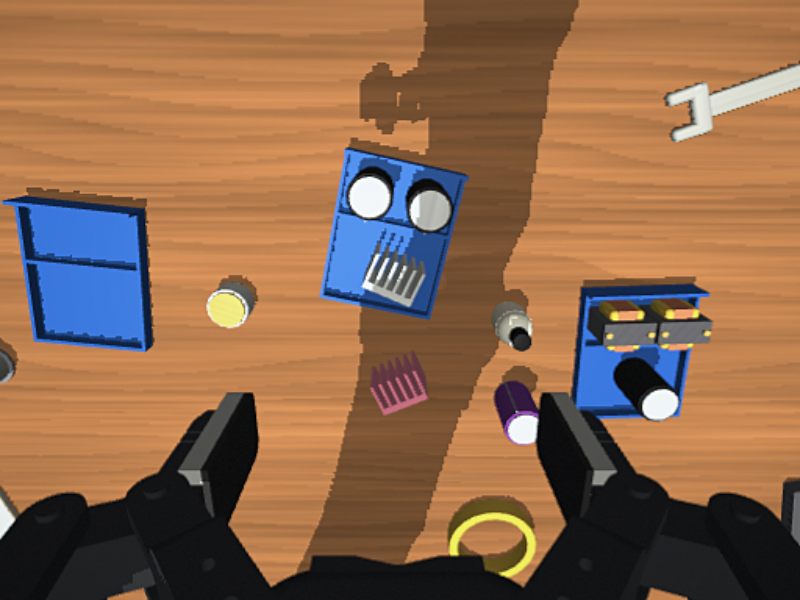

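The cap tray is centred at (395,235), its heat sink is at (395,275), and the spare tray is on the left at (90,275). The arm shades the top view, so I'll fit from the wrist picture.

```bash
python3 - <<'E'
from fit import *
p=shot('wrist')
def tr(n,v): print(n,*fit(p,blue_near(p,v),TRAY,v,0,True))
tr('captray',[.573,-.123,-.2]); tr('trtray',[.465,-.356,0]); tr('spare',[.537,.132,.1])
print('hs',objfit(p,'heatsink',HS,[.557,-.135,-.3])); print('cap',objfit(p,'capacitor',CAP,[.46,-.357,0]))
o=p['pixels'][:,:,::-1].copy()
E
```

```text
captray [ 0.56643436 -0.13057492 -0.20918577] 0.9826052784919739
trtray [ 0.45840756 -0.35780973  0.0426733 ] 0.9482399225234985
spare [ 0.53009378  0.12825888 -0.10731111] 0.9804398417472839
hs (array([ 0.5654, -0.1372, -0.4253]), np.float64(0.875), 'p', 0.83, 'd', np.float64(6.5))
cap (array([ 0.463 , -0.3591,  0.1028]), np.float64(0.86), 'p', 0.59, 'd', np.float64(1.3))
```

```bash
python3 -m crank '-1.74 -3.83 0 0 0 0 8.5;-1.74 -3.83 0 0 0 0 8.5;-1.74 -3.83 0 0 0 0 8.5;-1.74 -3.83 0 0 0 0 8.5;0 -3.83 0 0 0 0 8.5;0 -3.83 0 0 0 0 8.5;0 -3.83 0 0 0 0 8.5;0 -3.83 0 0 0 0 8.5;0 -3.83 0 0 0 0 8.5;0 -3.83 0 0 0 0 8.5;0 0 0 0 0 0 8.5;0 0 0 0 0 0 8.5'; python3 - <<'E'
from fit import *
p=shot('wrist'); print(env.read_state()['tool_pos'])
cv2.imwrite('pics/w3.png',cv2.resize(p['pixels'][:,:,::-1],(800,600)))
def tr(n,v): print(n,*fit(p,blue_near(p,v),TRAY,v,0,True))
tr('spare',[.537,.132,.1]); tr('hstray',[.46,.363,0])
print('tr',objfit(p,'transformer',TR,[.455,.365,0]))
E
```

```text
time: 4.63
tool_pos: [0.5316, 0.2423, 0.3004]
eef_rot: [-0.0, 1.0, 0.002, -0.0]
wrist_force: [-0.2, -0.4, 0.0]
width: 0.085
grasp_force: 0.0
[0.53191714 0.2401449  0.3004246 ]
spare [ 0.5301874  0.1283962 -0.0938753] 0.9543327689170837
hstray [0.45099381 0.36705806 0.05091377] 0.9718895554542542
tr (array([0.4559, 0.3665, 0.0697]), np.float64(0.922), 'p', 0.81, 'd', np.float64(2.1))
```

View pics/w3.png

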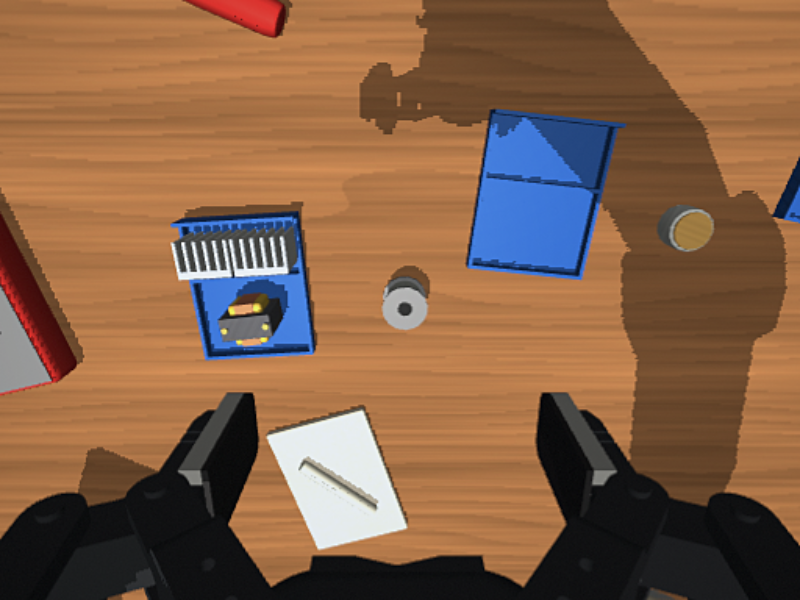

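The heat sink tray is at (245,285) with the transformer at (248,318), slightly rotated. The spare tray is at (545,190) and the spool at (405,305). Since the arm is here, the transformer goes to the spare tray first. I'll take a closer second view of it.

```bash
python3 -m crank '-.8 -2.54 2 0 0 0 8.5;-.8 -2.54 2 0 0 0 8.5;-.8 -2.54 2 0 0 0 8.5;-.8 -2.54 2 0 0 0 8.5;-.8 -2.54 2 0 0 0 8.5;0 0 0 0 0 0 8.5;0 0 0 0 0 0 8.5'; cat >> fit.py <<'E'
def ov(p,items,fn):
    o=p['pixels'][:,:,::-1].copy()
    for m,v,z in items:
        r=(render(p,m,v,z)>.5).astype(np.uint8); c,_=cv2.findContours(r,cv2.RETR_EXTERNAL,cv2.CHAIN_APPROX_NONE); cv2.drawContours(o,c,-1,(0,0,255),1)
    cv2.imwrite(fn,cv2.resize(o,(800,600)))
E
python3 - <<'E'
from fit import *
p=shot('wrist'); v=[.452,.367,.05]
t=fit(p,blue_near(p,v),TRAY,v,0,True); print('hstray',*t)
o=objfit(p,'transformer',TR,[.455,.365,0]); print('tr',o)
for z in (-.01,0,.003,.006,.015): print(z,objfit(p,'transformer',TR,[.455,.365,0],z))
ov(p,[(TRAY,t[0],0),(TR,o[0],.003)],'pics/w4.png')
E
```

```text
time: 5.32
tool_pos: [0.4916, 0.3668, 0.1995]
eef_rot: [0.001, 1.0, 0.0, -0.001]
wrist_force: [0.6, -0.4, -0.3]
width: 0.0848
grasp_force: 0.0
hstray [0.45146596 0.36773019 0.06141045] 0.9896365404129028
tr (array([0.4557, 0.366 , 0.111 ]), np.float64(0.918), 'p', 0.57, 'd', np.float64(1.6))
-0.01 (array([0.4504, 0.366 , 0.1007]), np.float64(0.872), 'p', 0.57, 'd', np.float64(3.7))
0 (array([0.4544, 0.366 , 0.0958]), np.float64(0.914), 'p', 0.57, 'd', np.float64(0.9))
0.003 (array([0.4557, 0.366 , 0.111 ]), np.float64(0.918), 'p', 0.57, 'd', np.float64(1.6))
0.006 (array([0.4568, 0.3659, 0.1291]), np.float64(0.919), 'p', 0.57, 'd', np.float64(2.6))
0.015 (array([0.4606, 0.3657, 0.092 ]), np.float64(0.898), 'p', 0.57, 'd', np.float64(6.3))
```

View pics/w4.png

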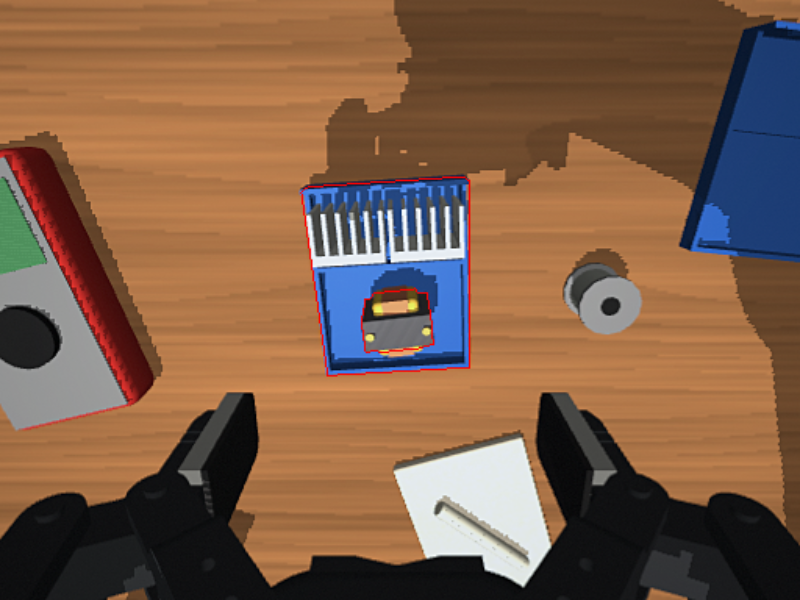

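The fitted outlines sit well on the tray and the transformer. The fit over height puts its underside at 3–6 mm, on the tray floor. Now the approach.

```bash
python3 - <<'E'
from h import *
go(0.4558,0.366,0.042,np.pi/2+.105)
E
```

```text
shift cm [-3.71  0.08 15.94] turn about tool z -0.107 q7 -2.35 tilt 0.07
```

```bash
python3 -m crank '-1.85 .04 2 0 0 -.054 8.5;-1.86 .04 2 0 0 -.053 8.5;0 0 3 0 0 0 8.5;0 0 3 0 0 0 8.5;0 0 2 0 0 0 8.5;0 0 1 0 0 0 8.5;0 0 0 0 0 0 8.5;0 0 0 0 0 0 8.5'; python3 - <<'E'
from h import *
go(0.4558,0.366,0.042,np.pi/2+.105)
E
```

```text
time: 6.33
tool_pos: [0.4551, 0.3659, 0.071]
eef_rot: [0.0, 0.999, 0.053, 0.0]
wrist_force: [-0.1, -0.2, 0.1]
width: 0.0851
grasp_force: 0.0
shift cm [ 0.07 -0.01  2.9 ] turn about tool z 0.001 q7 -2.34 tilt 0.01
```

```bash
python3 -m crank '.07 0 1.5 0 0 0 8.5;0 0 1 0 0 0 8.5;0 0 .4 0 0 0 8.5;0 0 0 0 0 0 8.5;0 0 0 0 0 0 0;0 0 0 0 0 0 0;0 0 0 0 0 0 0;0 0 0 0 0 0 0;0 0 0 0 0 0 0;0 0 0 0 0 0 0;0 0 0 0 0 0 0;0 0 0 0 0 0 0;0 0 0 0 0 0 0;0 0 0 0 0 0 0'; python3 - <<'E'
from h import *
go(0.5302,0.1283,0.30,np.pi/2-.10)
E
```

```text
time: 7.5
tool_pos: [0.4557, 0.3662, 0.0424]
eef_rot: [-0.0, 0.999, 0.053, 0.0]
wrist_force: [-0.6, 0.4, 5.7]
width: 0.0409
grasp_force: 61.0
shift cm [  4.89  24.43 -25.77] turn about tool z 0.207 q7 -2.35 tilt 0.05
```

```bash
python3 -m crank '0 0 -1 0 0 0 0;0 0 -3 0 0 0 0;0 0 -3 0 0 0 0;0 0 -3 0 0 0 0;.6 2.99 0 0 0 0 0;.6 2.99 0 0 0 0 0;.6 2.99 0 0 0 0 0;.6 2.99 0 0 0 0 0;.6 2.99 0 0 0 0 0;.6 2.99 0 0 0 0 0;.6 2.99 0 0 0 0 0;.6 2.99 0 0 0 0 0;0 0 0 0 0 .104 0;0 0 0 0 0 .103 0;0 0 0 0 0 0 0;0 0 0 0 0 0 0'; python3 - <<'E'
from h import *
s=env.read_state();print(s['grasp_force'],s['width'])
go(0.5302,0.1283,0.0435,np.pi/2-.10)
E
```

```text
time: 8.83
tool_pos: [0.5285, 0.1334, 0.1421]
eef_rot: [0.0, 0.999, -0.048, 0.0]
wrist_force: [0.4, -0.1, -2.5]
width: 0.0413
grasp_force: 61.9
61.872453689575195 0.04132905305922224
shift cm [0.22 0.49 9.86] turn about tool z 0.003 q7 -2.1 tilt 0.01
```

```bash
python3 -m crank '.22 .49 2.5 0 0 0 0;0 0 2.5 0 0 0 0;0 0 2.5 0 0 0 0;0 0 1.4 0 0 0 0;0 0 .7 0 0 0 0;0 0 .26 0 0 0 0;0 0 0 0 0 0 0;0 0 0 0 0 0 0;0 0 0 0 0 0 8.5;0 0 0 0 0 0 8.5;0 0 0 0 0 0 8.5;0 0 0 0 0 0 8.5;0 0 0 0 0 0 8.5;0 0 0 0 0 0 8.5;0 0 -1 0 0 0 8.5;0 0 -3 0 0 0 8.5;0 0 -3.5 0 0 0 8.5;0 0 -3.5 0 0 0 8.5;0 0 -3.5 0 0 0 8.5'; python3 - <<'E'
from fit import *
p=shot('wrist'); print('tr',objfit(p,'transformer',TR,[.53,.128,-.1]))
go(0.58,-0.137,0.22,np.pi/2-.2)
E
```

```text
time: 10.42
tool_pos: [0.5298, 0.128, 0.1902]
eef_rot: [0.0, 0.999, -0.05, -0.0]
wrist_force: [0.5, 0.1, 0.0]
width: 0.0852
grasp_force: 0.0
tr (array([ 0.531 ,  0.1287, -0.0763]), np.float64(0.9), 'p', 0.95, 'd', np.float64(2.6))
shift cm [ 7.41 25.95 -2.65] turn about tool z 0.099 q7 -2.08 tilt 0.5
```

Transformer parked. Now the heat sink.

```bash
python3 -m crank '1.06 3.71 -.38 0 0 0 8.5;1.06 3.71 -.38 0 0 0 8.5;1.06 3.71 -.38 0 0 0 8.5;1.06 3.71 -.38 0 0 0 8.5;1.06 3.71 -.38 0 0 0 8.5;1.06 3.71 -.38 0 0 0 8.5;1.06 3.71 -.38 0 0 0 8.5;0 0 0 0 0 .1 8.5;0 0 0 0 0 0 8.5;0 0 0 0 0 0 8.5'; python3 - <<'E'
from fit import *
p=shot('wrist'); v=[.566,-.13,-.2]
t=fit(p,blue_near(p,v),TRAY,v,0,True); print('captray',*t)
for z in (-.01,0,.003,.006,.015): print(z,objfit(p,'heatsink',HS,[.565,-.137,-.35],z))
o=objfit(p,'heatsink',HS,[.565,-.137,-.35])
ov(p,[(TRAY,t[0],0),(HS,o[0],.003)],'pics/w5.png')
E
```

```text
time: 11.35
tool_pos: [0.5778, -0.1376, 0.2146]
eef_rot: [-0.0, 0.995, -0.099, -0.0]
wrist_force: [-0.2, 0.8, 0.5]
width: 0.0847
grasp_force: 0.0
captray [ 0.56645893 -0.13041978 -0.21345361] 0.9897525310516357
-0.01 (array([ 0.565, -0.137, -0.75 ]), np.float64(0.0), 'p', 0.59, 'd', np.float64(90.0))
0 (array([ 0.565, -0.137, -0.75 ]), np.float64(0.0), 'p', 0.59, 'd', np.float64(87.2))
0.003 (array([ 0.565, -0.137, -0.75 ]), np.float64(0.0), 'p', 0.59, 'd', np.float64(86.3))
0.006 (array([ 0.565, -0.137, -0.75 ]), np.float64(0.0), 'p', 0.59, 'd', np.float64(85.4))
0.015 (array([ 0.565, -0.137, -0.75 ]), np.float64(0.0), 'p', 0.59, 'd', np.float64(82.6))
```

View pics/w5.png

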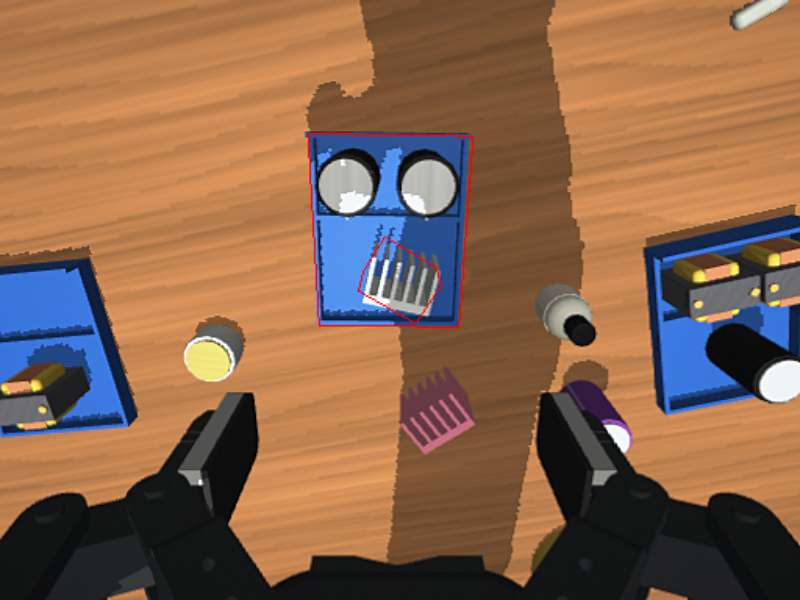

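The networks pick the pink one here, so I'll segment the grey heat sink by colour inside the front compartment, around (402,275).

```bash
cat >> fit.py <<'E'
def greymask(p,tray):
    hsv=cv2.cvtColor(p['pixels'],cv2.COLOR_RGB2HSV)
    c,s=np.cos(tray[2]),np.sin(tray[2])
    W=np.zeros(hsv.shape[:2],np.uint8)
    X=np.array(box(-.032,.032,-.043,.043,.003,.045))@np.array([[c,s,0],[-s,c,0],[0,0,1]])+[tray[0],tray[1],0]
    cv2.fillConvexPoly(W,cv2.convexHull(proj(p,X).astype(np.int32)),1)
    g=((hsv[:,:,1]<70)&(hsv[:,:,2]>50)&(W>0)).astype(np.uint8)
    n,l,st,_=cv2.connectedComponentsWithStats(cv2.dilate(g,np.ones((5,5),np.uint8)))
    k=1+np.argmax(st[1:,4]); return (g>0)&(l==k)
E
python3 - <<'E'
from fit import *
p=shot('wrist'); t=[.5665,-.1304,-.213]
m=greymask(p,t)
for z in (-.01,0,.003,.006,.015):
    o=fit(p,m,HS,[.56,-.137,-.35],z,True); print(z,o)
o=fit(p,m,HS,[.56,-.137,-.35],.003,True)
ov(p,[(HS,o[0],.003)],'pics/w6.png'); im=cv2.imread('pics/w6.png'); cv2.imwrite('pics/w6.png',cv2.resize(im[120:340,290:490],None,fx=2,fy=2))
E
```

```text
-0.01 (array([ 0.56135652, -0.13738157, -0.49069577]), np.float64(0.9101909399032593))
0 (array([ 0.56463164, -0.13753734, -0.43712302]), np.float64(0.961172878742218))
0.003 (array([ 0.56551794, -0.13777467, -0.42590681]), np.float64(0.9718098640441895))
0.006 (array([ 0.56639761, -0.13803017, -0.4275677 ]), np.float64(0.9759235978126526))
0.015 (array([ 0.56921563, -0.13844797, -0.40574206]), np.float64(0.949840247631073))
```

View pics/w6.png

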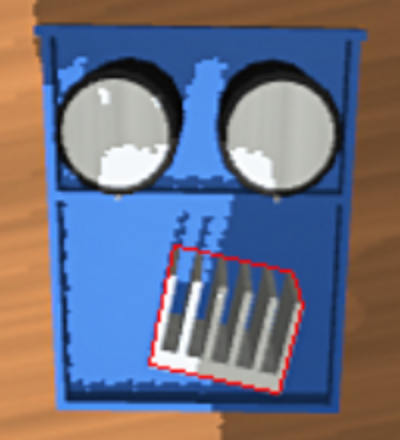

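The outline fits the heat sink exactly: (0.5655, -0.1378), yaw -0.426, resting on the tray floor.

```bash
python3 - <<'E'
from h import *
go(0.5655,-0.1378,0.042,np.pi/2-.426)
E
```

```text
shift cm [-1.23  0.34 17.27] turn about tool z 0.227 q7 -1.68 tilt 0.01
```

```bash
python3 -m crank '-1.23 .34 0 0 0 0 8.5;0 0 3 0 0 .114 8.5;0 0 3 0 0 .113 8.5;0 0 3 0 0 0 8.5;0 0 3 0 0 0 8.5;0 0 2 0 0 0 8.5;0 0 0 0 0 0 8.5;0 0 0 0 0 0 8.5'; python3 - <<'E'
from h import *
go(0.5655,-0.1378,0.042,np.pi/2-.426)
E
```

```text
time: 12.42
tool_pos: [0.565, -0.1382, 0.074]
eef_rot: [0.0, 0.977, -0.212, -0.001]
wrist_force: [-0.6, 0.5, 0.5]
width: 0.085
grasp_force: 0.0
shift cm [ 0.03 -0.06  3.2 ] turn about tool z -0.001 q7 -1.86 tilt 0.13
```

```bash
python3 -m crank '0 -.06 1.5 0 0 0 8.5;0 0 1.2 0 0 0 8.5;0 0 .5 0 0 0 8.5;0 0 0 0 0 0 8.5;0 0 0 0 0 0 0;0 0 0 0 0 0 0;0 0 0 0 0 0 0;0 0 0 0 0 0 0;0 0 0 0 0 0 0;0 0 0 0 0 0 0;0 0 0 0 0 0 0;0 0 0 0 0 0 0;0 0 0 0 0 0 0;0 0 -1 0 0 0 0;0 0 -3 0 0 0 0;0 0 -3.5 0 0 0 0;0 0 -3.5 0 0 0 0;0 0 0 0 0 0 0'; python3 - <<'E'
from h import *
go(0.4515,0.3677,0.15,np.pi/2+.06)
E
```

```text
time: 13.92
tool_pos: [0.5683, -0.1387, 0.1593]
eef_rot: [-0.0, 0.977, -0.212, 0.004]
wrist_force: [0.8, -0.8, -1.4]
width: 0.041
grasp_force: 61.1
shift cm [-31.64 -41.23   0.75] turn about tool z -0.488 q7 -1.86 tilt 0.5
```

```bash
python3 -m crank '-2.26 -2.945 0 0 0 0 0;-2.26 -2.945 0 0 0 0 0;-2.26 -2.945 0 0 0 0 0;-2.26 -2.945 0 0 0 0 0;-2.26 -2.945 0 0 0 0 0;-2.26 -2.945 0 0 0 0 0;-2.26 -2.945 0 0 0 0 0;-2.26 -2.945 0 0 0 0 0;-2.26 -2.945 0 0 0 0 0;-2.26 -2.945 0 0 0 0 0;-2.26 -2.945 0 0 0 0 0;-2.26 -2.945 0 0 0 0 0;-2.26 -2.945 0 0 0 0 0;-2.26 -2.945 0 0 0 0 0;0 0 0 0 0 -.122 0;0 0 0 0 0 -.122 0;0 0 0 0 0 -.122 0;0 0 0 0 0 -.122 0;0 0 0 0 0 0 0;0 0 0 0 0 0 0'; python3 - <<'E'
from h import *
s=env.read_state();print(s['grasp_force'],s['width'])
go(0.4515,0.3677,0.0425,np.pi/2+.06)
E
```

```text
time: 15.58
tool_pos: [0.4486, 0.3681, 0.1529]
eef_rot: [-0.0, 1.0, 0.028, -0.0]
wrist_force: [0.1, 0.1, -1.5]
width: 0.0411
grasp_force: 61.1
61.09816074371338 0.041146909472848346
shift cm [ 0.29  0.06 11.04] turn about tool z -0.003 q7 -2.26 tilt 0.03
```

```bash
python3 -m crank '.29 .06 2.5 0 0 0 0;0 0 3 0 0 0 0;0 0 2.5 0 0 0 0;0 0 1.7 0 0 0 0;0 0 1 0 0 0 0;0 0 .34 0 0 0 0;0 0 0 0 0 0 0;0 0 0 0 0 0 0;0 0 0 0 0 0 8.5;0 0 0 0 0 0 8.5;0 0 0 0 0 0 8.5;0 0 0 0 0 0 8.5;0 0 0 0 0 0 8.5;0 0 0 0 0 0 8.5;0 0 -1 0 0 0 8.5;0 0 -3 0 0 0 8.5;0 0 -4 0 0 0 8.5;0 0 -4 0 0 0 8.5;0 0 -4 0 0 0 8.5'; python3 - <<'E'
from fit import *
p=shot('wrist'); t=[.4515,.3677,.06]
m=greymask(p,t); o=fit(p,m,HS,t,.003,True); print(o)
ov(p,[(TRAY,t,0),(HS,o[0],.003)],'pics/w7.png')
go(0.50,-0.36,0.24,np.pi/2+.04)
E
```

```text
time: 17.17
tool_pos: [0.4512, 0.3675, 0.2045]
eef_rot: [0.0, 1.0, 0.03, -0.0]
wrist_force: [1.2, 0.4, -0.1]
width: 0.0852
grasp_force: 0.0
(array([0.45118061, 0.36768259, 0.07139433]), np.float64(0.9652667045593262))
shift cm [ 0.27 73.07 -3.24] turn about tool z 0.02 q7 -2.25 tilt 0.55
```

View pics/w7.png

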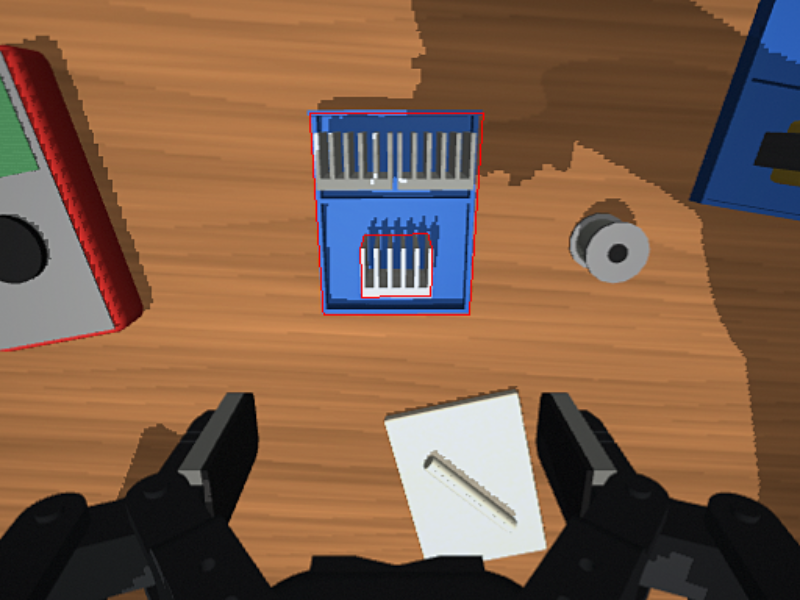

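The heat sink stands upright and centred in its tray, at (397,265). Next is the capacitor.

```bash
python3 -m crank '.6 3.65 -.17 0 0 0 8.5;.6 3.65 -.17 0 0 0 8.5;.6 3.65 -.17 0 0 0 8.5;.6 3.65 -.17 0 0 0 8.5;.6 3.65 -.17 0 0 0 8.5;.6 3.65 -.17 0 0 0 8.5;.6 3.65 -.17 0 0 0 8.5;.6 3.65 -.17 0 0 0 8.5;.6 3.65 -.17 0 0 0 8.5;.6 3.65 -.17 0 0 0 8.5;-.57 3.65 -.17 0 0 0 8.5;-.57 3.65 -.17 0 0 0 8.5;-.57 3.65 -.17 0 0 0 8.5;-.57 3.65 -.17 0 0 0 8.5;-.57 3.65 -.17 0 0 0 8.5;-.57 3.65 -.17 0 0 0 8.5;-.57 3.65 -.17 0 0 0 8.5;-.57 3.65 -.17 0 0 0 8.5;-.57 3.65 -.17 0 0 0 8.5;-.57 3.65 -.17 0 0 0 8.5'; python3 -m crank '0 0 0 0 0 0 8.5;0 0 0 0 0 0 8.5;0 0 0 0 0 0 8.5'; python3 - <<'E'
from fit import *
p=shot('wrist'); v=[.4585,-.3575,.04]
t=fit(p,blue_near(p,v),TRAY,v,0,True); print('trtray',*t)
for z in (-.01,0,.003,.006,.015): print(z,objfit(p,'capacitor',CAP,[.46,-.358,0],z))
o=objfit(p,'capacitor',CAP,[.46,-.358,0])
ov(p,[(TRAY,t[0],0),(CAP,o[0],.003)],'pics/w8.png')
E
```

```text
time: 18.88
tool_pos: [0.4981, -0.3623, 0.2371]
eef_rot: [0.0, 1.0, 0.03, 0.0]
wrist_force: [0.5, 0.2, 0.7]
width: 0.085
grasp_force: 0.0
time: 19.13
tool_pos: [0.4986, -0.36, 0.2365]
eef_rot: [-0.0, 1.0, 0.03, -0.0]
wrist_force: [-0.6, 0.7, 0.3]
width: 0.0852
grasp_force: 0.0
trtray [ 0.45823015 -0.35763394  0.03821708] 0.9881669878959656
-0.01 (array([ 0.4586, -0.3598,  0.0735]), np.float64(0.943), 'p', 0.71, 'd', np.float64(3.8))
0 (array([ 0.4629, -0.3598,  0.064 ]), np.float64(0.96), 'p', 0.71, 'd', np.float64(0.7))
0.003 (array([ 0.4638, -0.3599,  0.166 ]), np.float64(0.956), 'p', 0.71, 'd', np.float64(0.3))
0.006 (array([ 0.465 , -0.3598,  0.0441]), np.float64(0.948), 'p', 0.71, 'd', np.float64(1.3))
0.015 (array([ 0.4684, -0.3596,  0.0752]), np.float64(0.909), 'p', 0.71, 'd', np.float64(4.3))
```

View pics/w8.png

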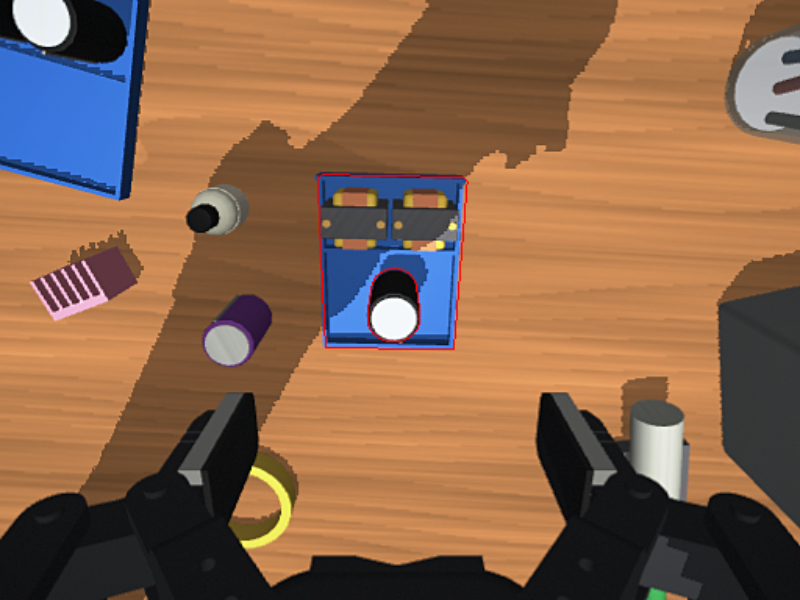

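The outlines match the tray and the capacitor at (393,305). There is room for the open fingers beside the purple one.

```bash
python3 - <<'E'
from h import *
go(0.4638,-0.3598,0.046,np.pi/2+.04)
E
```

```text
shift cm [-3.54 -0.21 19.04] turn about tool z 0.022 q7 -0.94 tilt 0.01
```

```bash
python3 -m crank '-1.77 -.1 2 0 0 0 8.5;-1.77 -.1 2 0 0 .02 8.5;0 0 3 0 0 0 8.5;0 0 3 0 0 0 8.5;0 0 3 0 0 0 8.5;0 0 3 0 0 0 8.5;0 0 0 0 0 0 8.5;0 0 0 0 0 0 8.5'; python3 - <<'E'
from h import *
go(0.4638,-0.3598,0.046,np.pi/2+.04)
E
```

```text
time: 20.15
tool_pos: [0.4629, -0.36, 0.0754]
eef_rot: [-0.001, 1.0, 0.021, -0.001]
wrist_force: [-0.2, -0.1, 0.2]
width: 0.085
grasp_force: 0.0
shift cm [ 0.1  -0.01  2.94] turn about tool z 0.001 q7 -0.92 tilt 0.19
```

```bash
python3 -m crank '.1 0 1.5 0 0 0 8.5;0 0 1 0 0 0 8.5;0 0 .44 0 0 0 8.5;0 0 0 0 0 0 8.5;0 0 0 0 0 0 0;0 0 0 0 0 0 0;0 0 0 0 0 0 0;0 0 0 0 0 0 0;0 0 0 0 0 0 0;0 0 0 0 0 0 0;0 0 0 0 0 0 0;0 0 0 0 0 0 0;0 0 0 0 0 0 0;0 0 0 0 0 0 0;0 0 -1 0 0 0 0;0 0 -3 0 0 0 0;0 0 -4 0 0 0 0;0 0 -4 0 0 0 0;0 0 0 0 0 0 0;0 0 0 0 0 0 0'; python3 - <<'E'
from h import *
go(0.5665,-0.1304,0.166,np.pi/2-.213)
E
```

```text
time: 21.82
tool_pos: [0.4653, -0.3614, 0.1699]
eef_rot: [0.001, 1.0, 0.02, 0.002]
wrist_force: [-0.0, -0.5, -2.0]
width: 0.0336
grasp_force: 59.8
shift cm [ 11.05 -22.67   0.36] turn about tool z 0.254 q7 -0.93 tilt 0.3
```

```bash
python3 -m crank '1.58 -3.24 0 0 0 0 0;1.58 -3.24 0 0 0 0 0;1.58 -3.24 0 0 0 0 0;1.58 -3.24 0 0 0 0 0;1.58 -3.24 0 0 0 0 0;1.58 -3.24 0 0 0 0 0;1.58 -3.24 0 0 0 0 0;0 0 0 0 0 .12 0;0 0 0 0 0 .12 0;0 0 0 0 0 0 0;0 0 0 0 0 0 0;0 0 0 0 0 0 0'; python3 - <<'E'
from h import *
s=env.read_state();print(s['grasp_force'],s['width'])
go(0.5660,-0.1304,0.0467,np.pi/2-.213)
E
```

```text
time: 22.82
tool_pos: [0.5651, -0.1298, 0.1662]
eef_rot: [0.0, 0.995, -0.098, -0.001]
wrist_force: [-0.7, -0.7, -1.3]
width: 0.0336
grasp_force: 60.1
60.07258057594299 0.03357956345104108
shift cm [ 0.11  0.04 11.95] turn about tool z 0.017 q7 -1.5 tilt 0.08
```

```bash
python3 -m crank '.11 .04 3 0 0 0 0;0 0 3 0 0 0 0;0 0 2.5 0 0 0 0;0 0 1.7 0 0 0 0;0 0 1.1 0 0 0 0;0 0 .6 0 0 0 0;0 0 0 0 0 0 0;0 0 0 0 0 0 0;0 0 0 0 0 0 8.5;0 0 0 0 0 0 8.5;0 0 0 0 0 0 8.5;0 0 0 0 0 0 8.5;0 0 0 0 0 0 8.5;0 0 0 0 0 0 8.5;0 0 -1 0 0 0 8.5;0 0 -3 0 0 0 8.5;0 0 -4 0 0 0 8.5;0 0 -4 0 0 0 8.5;0 0 -4 0 0 0 8.5'; python3 - <<'E'
from fit import *
p=shot('wrist')
o=objfit(p,'capacitor',CAP,[.566,-.1304,0]); print(o)
t=[.5665,-.1304,-.213]; ov(p,[(TRAY,t,0),(CAP,o[0],.003)],'pics/w9.png')
go(0.56,0.1285,0.22,np.pi/2-.08)
E
```

```text
time: 24.4
tool_pos: [0.5661, -0.1301, 0.2102]
eef_rot: [0.0, 0.995, -0.099, -0.0]
wrist_force: [0.1, 0.7, -0.4]
width: 0.0851
grasp_force: 0.0
(array([ 0.566 , -0.1304,  0.    ]), np.float64(0.0), 'p', 0.51, 'd', np.float64(126.8))
shift cm [ -6.05 -25.25  -0.57] turn about tool z -0.12 q7 -1.51 tilt 0.58
```

View pics/w9.png

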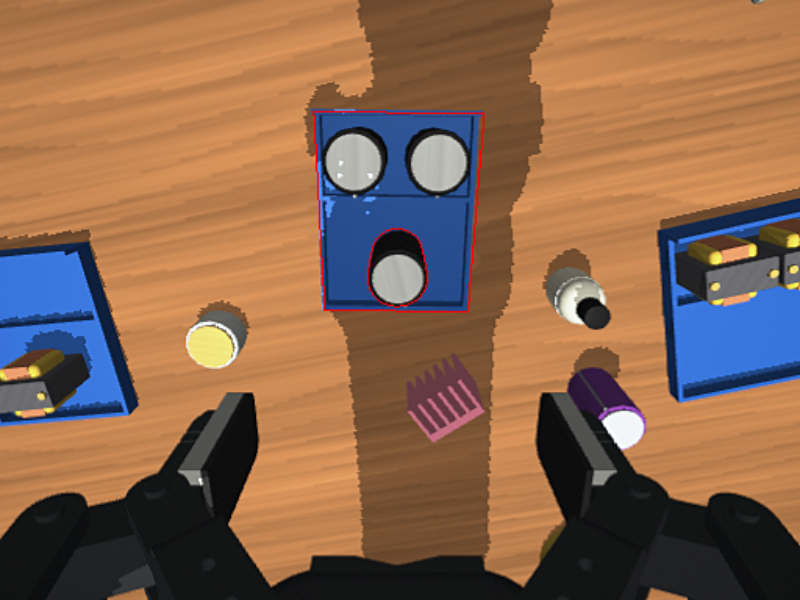

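The model drawn at (0.566, -0.1304) coincides with the standing capacitor at (398,268), so it is placed and centred. Now for the transformer.

```bash
python3 -m crank '-.86 -3.61 0 0 0 0 8.5;-.86 -3.61 0 0 0 0 8.5;-.86 -3.61 0 0 0 0 8.5;-.86 -3.61 0 0 0 0 8.5;-.86 -3.61 0 0 0 0 8.5;-.86 -3.61 0 0 0 0 8.5;-.86 -3.61 0 0 0 0 8.5;0 0 0 0 0 -.12 8.5;0 0 0 0 0 0 8.5;0 0 0 0 0 0 8.5;0 0 0 0 0 0 8.5'; python3 - <<'E'
from fit import *
p=shot('wrist'); o=objfit(p,'transformer',TR,[.53,.128,-.1]); print('tr',o)
go(o[0][0],o[0][1],0.042,np.pi/2-.09)
E
```

```text
time: 25.42
tool_pos: [0.5576, 0.1281, 0.208]
eef_rot: [0.0, 0.999, -0.042, -0.0]
wrist_force: [-0.1, -0.2, 0.5]
width: 0.0851
grasp_force: 0.0
tr (array([ 0.5307,  0.1287, -0.0362]), np.float64(0.911), 'p', 0.63, 'd', np.float64(0.8))
shift cm [-2.7   0.13 16.6 ] turn about tool z 0.006 q7 -1.86 tilt 0.03
```

```bash
python3 -m crank '-1.35 .06 2 0 0 0 8.5;-1.35 .06 2.5 0 0 0 8.5;0 0 3 0 0 0 8.5;0 0 3 0 0 0 8.5;0 0 3 0 0 0 8.5;0 0 1.5 0 0 0 8.5;0 0 1 0 0 0 8.5;0 0 .55 0 0 0 8.5;0 0 0 0 0 0 8.5;0 0 0 0 0 0 0;0 0 0 0 0 0 0;0 0 0 0 0 0 0;0 0 0 0 0 0 0;0 0 0 0 0 0 0;0 0 0 0 0 0 0;0 0 0 0 0 0 0;0 0 0 0 0 0 0;0 0 0 0 0 0 0;0 0 0 0 0 0 0'; python3 -m crank '0 0 -1 0 0 0 0;0 0 -3 0 0 0 0;0 0 -4 0 0 0 0;0 0 -4 0 0 0 0;0 0 0 0 0 0 0;0 0 0 0 0 0 0'; python3 - <<'E'
from h import *
go(0.4582,-0.3576,0.16,np.pi/2+.04)
E
```

```text
time: 27.1
tool_pos: [0.5311, 0.1304, 0.0436]
eef_rot: [-0.0, 0.999, -0.04, 0.001]
wrist_force: [-1.7, -0.0, 8.5]
width: 0.0412
grasp_force: 60.2
time: 27.6
tool_pos: [0.5316, 0.1309, 0.1652]
eef_rot: [-0.001, 0.999, -0.04, 0.002]
wrist_force: [0.2, 0.3, -4.2]
width: 0.0411
grasp_force: 62.1
shift cm [-3.46 49.27  0.39] turn about tool z -0.119 q7 -1.86 tilt 0.29
```

```bash
python3 -m crank '-.247 3.52 0 0 0 0 0;-.247 3.52 0 0 0 0 0;-.247 3.52 0 0 0 0 0;-.247 3.52 0 0 0 0 0;-.247 3.52 0 0 0 0 0;-.247 3.52 0 0 0 0 0;-.247 3.52 0 0 0 0 0;-.247 3.52 0 0 0 0 0;-.247 3.52 0 0 0 0 0;-.247 3.52 0 0 0 0 0;-.247 3.52 0 0 0 0 0;-.247 3.52 0 0 0 0 0;-.247 3.52 0 0 0 0 0;-.247 3.52 0 0 0 0 0;0 0 0 0 0 -.12 0;0 0 0 0 0 0 0;0 0 0 0 0 0 0;0 0 0 0 0 0 0'; python3 - <<'E'
from h import *
s=env.read_state();print(s['grasp_force'],s['width'])
go(0.4582,-0.3576,0.0440,np.pi/2+.04)
E
```

```text
time: 29.1
tool_pos: [0.4571, -0.3565, 0.1615]
eef_rot: [-0.001, 1.0, 0.02, -0.001]
wrist_force: [-0.2, 0.4, -1.8]
width: 0.041
grasp_force: 62.2
62.18110799789429 0.04103179683069832
shift cm [ 0.13  0.14 11.75] turn about tool z -0.001 q7 -0.95 tilt 0.14
```

```bash
python3 -m crank '.13 .14 3 0 0 0 0;0 0 3 0 0 0 0;0 0 2.5 0 0 0 0;0 0 1.7 0 0 0 0;0 0 1 0 0 0 0;0 0 .5 0 0 0 0;0 0 0 0 0 0 0;0 0 0 0 0 0 0;0 0 0 0 0 0 8.5;0 0 0 0 0 0 8.5;0 0 0 0 0 0 8.5;0 0 0 0 0 0 8.5;0 0 0 0 0 0 8.5;0 0 0 0 0 0 8.5;0 0 -1 0 0 0 8.5;0 0 -3 0 0 0 8.5;0 0 -4 0 0 0 8.5;0 0 -4 0 0 0 8.5;0 0 -4 0 0 0 8.5;0 0 -4 0 0 0 8.5'; python3 -m crank '0 0 -4 0 0 0 8.5;0 0 0 0 0 0 8.5;0 0 0 0 0 0 8.5'; python3 - <<'E'
from fit import *
p=shot('wrist'); o=objfit(p,'transformer',TR,[.4582,-.3576,.04]); print(o)
c=objfit(p,'capacitor',CAP,[.566,-.1304,0]); print(c)
ov(p,[(TRAY,[.4582,-.3576,.038],0),(TR,o[0],.003)],'pics/w10.png')
E
```

```text
time: 30.77
tool_pos: [0.458, -0.3592, 0.2481]
eef_rot: [0.0, 1.0, 0.02, 0.0]
wrist_force: [0.4, -0.7, 0.3]
width: 0.0852
grasp_force: 0.0
time: 31.02
tool_pos: [0.4592, -0.36, 0.2887]
eef_rot: [0.002, 1.0, 0.02, 0.002]
wrist_force: [0.3, 0.3, -0.8]
width: 0.0848
grasp_force: 0.0
(array([ 0.4592, -0.3595,  0.0355]), np.float64(0.938), 'p', 0.59, 'd', np.float64(2.1))
(array([ 0.5645, -0.1325,  0.1464]), np.float64(0.924), 'p', 0.64, 'd', np.float64(3.2))
```

View pics/w10.png

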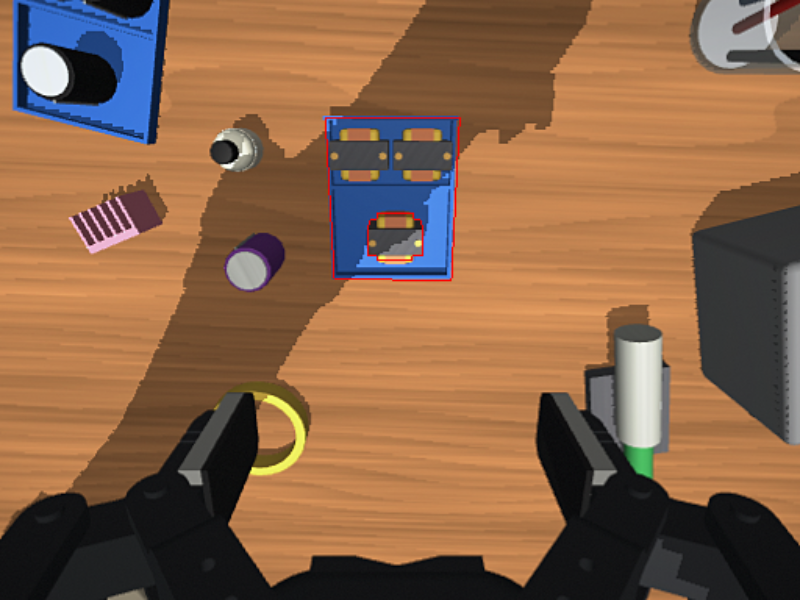

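The transformer stands upright and centred at (395,237). All three parts are placed and the bystanders are untouched, so I'm handing in.

```bash
python3 -c "
from workcell import close_job
print(close_job())"
```

```text
the job is handed in; nothing more can be done
None
```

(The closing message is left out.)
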